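# Load the vial carousel on the sample indexer

## Task

Lift the vial carousel off the bench by its handle, turn it so that its three eyes match the three studs of the indexer's turntable, and lower it on, without dropping it, until it lies flat on the turntable. Then pump the ratchet lever through full strokes, each of which advances the turntable by one tooth, until the carousel's tab points at the index post, and leave the lever back at its rest. Turn the turntable with the lever only, without touching the carousel again, and leave everything else on the bench where it stands.

Things in the scene. Friction and masses are not known exactly. Their poses are not given: they have to be found in the camera images.
- carousel: Loose grey wheel, 0.3-0.56 kg, 150 mm across, 12 mm thick, flat on the bench; origin: centre of its underside, z up. Between hub and rim: along +x a solid spoke, which runs on as a 16 mm wide tab to 90 mm from centre; along +y, -x, -y an eye each, a 15 mm hole 46 mm from centre, so it fits the studs in one orientation only. Eight 12 mm vials stand on the rim, tops 33 mm up.
- handle (a point): Centre of the carousel's black handle bar over its hub, 50 mm above the carousel's underside on its axis; axes as the carousel's. The bar is 56 mm long (along x), 18 mm wide (along y) and reaches from 40 to 60 mm above the underside; two legs under its ends carry it.
- tab_tip (a point): End of the carousel's tab, on its +x axis 90 mm from the centre, 7 mm above the underside; axes as the carousel's.
- indexer: Fixed white base (x from -100 to 125 mm, y +-100 mm), 34 mm high; origin on the bench under the turntable's vertical axis. The index post, 22 mm wide and up to 84 mm above the bench, stands on it in its +x direction; its nose comes to 95 mm from the axis. The ratchet lever is on its +y side.
- index_mark (a point): Nose of the index post, 95 mm from the turntable's axis along the indexer's +x, 75 mm above the bench.
- seat (a point): Centre of the turntable's flat top, 68 mm above the bench; turns with it, z up. A dark steel disc 154 mm across, with 12 teeth round the edge, out to 89 mm, below the top. Three steel studs 12 mm thick stand on it 46 mm from the axis along this frame's +y, -x and -y (none along +x), 26 mm tall, the last 8 mm tapered. The carousel is home with its origin and axes on this frame.
- middle_stud (a point): Tip of the stud on the seat's -x side, 46 mm from the axis and 26 mm above the turntable's top; it shows which way the turntable stands.
- turntable (a joint): Angle of the turntable, rad, growing counterclockwise from above; 0: the seat's +x points at the index post. One tooth is 0.524 rad. Stiff (0.25 N m), stays where left; starts between -1.55 and -0.8. Each full stroke leaves it a whole number of teeth from 0: the first moves it by up to one and a half teeth, later ones by one tooth; 2 or 3 reach 0. It cannot be brought back.
- index_lever (a joint): Angle of the ratchet lever about the turntable's axis, rad: 0 at rest, 0.785 at its stop, growing counterclockwise from above (at the lever, that is towards the indexer's -x). A spring returns it to rest. The knob takes 1 to 3 N against the spring and about 2 N more while a tooth is driven. The pawl drives only on the way to the stop and slips over the teeth on the way back.
- lever_grip (a point): On the axis of the lever's black upright round knob, 20 mm in diameter, 135 mm from the turntable's axis; this point is 95 mm above the bench, the knob's top 115 mm, the flat steel arm under it 36 to 44 mm. At rest the knob stands 1.187 rad (68 degrees) counterclockwise from the indexer's +x.
- amber_bottle: Bystander, to be left alone: amber glass bottle, 92 mm across, 215 mm tall, upright; origin at the centre of its underside.
- media_bottle: Bystander, to be left alone: clear glass screw-cap bottle, 76 mm across, 150 mm tall, upright; origin at the centre of its underside.
- wash_bottle: Bystander, to be left alone: white plastic wash bottle, 66 mm across, 160 mm tall, upright; origin at the centre of its underside.
- beaker: Bystander, to be left alone: clear glass beaker, 80 mm across, 100 mm tall, upright; origin at the centre of its underside.
- vial_rack: Bystander, to be left alone: red vial rack block 80 x 140 x 47 mm; origin at the centre of its underside.
- spatula: Bystander, to be left alone: steel-bladed spatula with a handle, 180 mm long, lying on the bench; origin on its underside.
- tip_box: Bystander, to be left alone: blue box with a clear lid, 85 x 120 x 62 mm; origin at the centre of its underside.

How it is judged (in metres and radians):
On the way, in this order (a step that is already met when the one before it is completed fails the run):
1. the carousel lies flat on the turntable with the three studs through its eyes, and the turntable has not been turned before (horizontal distance between carousel and seat below 0.005 m and z of carousel in the frame of seat between -0.004 and 0.004 m and angle between carousel's own z axis and vertical below 0.06 rad and angle between the x axis of carousel and the x axis of seat, either way round below 0.07 rad and x of tab_tip in the frame of seat above 0.07 m and distance of middle_stud from where it was at the start of the episode below 0.015 m), for 0.2 s.
2. with the carousel seated and not held, the lever is taken to its stop (horizontal distance between carousel and seat below 0.005 m and z of carousel in the frame of seat between -0.004 and 0.004 m and angle between carousel's own z axis and vertical below 0.06 rad and angle between the x axis of carousel and the x axis of seat, either way round below 0.07 rad and x of tab_tip in the frame of seat above 0.07 m and value of joint index_lever above 0.7 rad and not (contact force between the fingers and carousel above 1 N)), for 0.05 s.
At the end, for the whole second after the job is handed in: The carousel lies flat on the turntable (within 4 mm in height, 5 mm of centre, 0.07 rad of the studs' pattern), its tab tip within 10 mm sideways of the line to the index post, at rest, the lever back within 0.1 rad of its rest (horizontal distance between carousel and seat below 0.005 m and z of carousel in the frame of seat between -0.004 and 0.004 m and angle between carousel's own z axis and vertical below 0.06 rad and angle between the x axis of carousel and the x axis of seat, either way round below 0.07 rad and x of tab_tip in the frame of seat above 0.07 m and y of tab_tip in the frame of indexer between -0.01 and 0.01 m and x of tab_tip in the frame of indexer above 0.07 m and value of joint index_lever below 0.1 rad and linear speed of carousel below 0.02 m/s and angular speed of carousel below 0.1 rad/s); the robot touches nothing.
It fails at once if the carousel is held or touched by the fingers while the turntable has been turned away from its start by more than 25 mm at the studs (turned by hand) (distance of middle_stud from where it was at the start of the episode above 0.025 m and contact force between the fingers and carousel above 1 N).
It fails at once if the carousel is dropped or slammed onto the studs (faster than 0.5 m/s within 60 mm of its seat) (distance between carousel and seat below 0.06 m and linear speed of carousel above 0.5 m/s).
It fails at once if a bystander is moved by more than 40 mm (distance of any of amber_bottle, media_bottle, wash_bottle, beaker, vial_rack, spatula, tip_box from where it was at the start of the episode above 0.04 m).
It also fails if it takes over 64 s, if anything falls off the work surface, if the arm or the gripper's body presses on something with over 40 N, if the wrist force passes 120 N, or if a joint passes its speed limit or range.

## Robot

A 6-joint arm with a two-finger parallel gripper is mounted at the origin on the work surface. World frame = base frame: x ahead of the robot, y to its left, z up, the work surface at z = 0. Lengths are in mm, angles in rad, forces in N, time in s.
With the tool pointing down it reaches from about 300 to 825 mm from the base axis. Payload 5.4 kg.
Tool frame: the origin (TCP) lies at the very end of the fingers, on their centre line; the grasp point (between the pads) lies 19 mm behind it; z points along the fingers, y is the direction in which the jaws open and shut (so a half turn about z gives the same grasp; the last joint's range is limited). The gripper opens to 92 mm and grips with 3 to 60 N. Pads are 20 mm wide; open, the fingers measure 128 mm over their backs; the gripper's body (75 mm by 189 mm) begins 69 mm behind the grasp point.
Start: joints at [-1.412, 0.158, 1.597, -0, 1.386, -0.21], TCP at [207.261, -536.329, 214.601] pointing down, gripper open.
Joint ranges: [-2.91, 2.91], [-0.94, 2.29], [0.18, 2.7], [-1.29, 4.43], [0.17, 2.64], [-3, 3]. Speed limits (rad/s): [2.57, 2.57, 3.14, 3.14, 3.14, 3.14].

## Interface

Orientations are given as [roll, pitch, yaw] about the fixed x, y, z axes, in that order (R = Rz(yaw) Ry(pitch) Rx(roll)).
In Python, from bench import robot, imaging, sign_off gives the robot as it stands.
- The arm moves only by the tool carry_out, never from a script. Its argument "targets" is text: rows parted by semicolons, each of 7 numbers parted by spaces: the turn, a rotation vector about the world's x, y, z scaled (see below), then the shift along the world's x, y, z scaled (see below), then the finger opening in mm, from 0 to 91.9. A call has 1 to 5 rows; each row is the pose to reach, as a shift and turn from the pose measured when the call began, turning the shorter way round; what a row does not reach only later rows make up. The controller multiplies each number of a shift by 0.1 m and each number of a turn by 180 degrees. A row lasts 1/8 s, in which the tool goes at most 62.5 mm and 10.7 degrees, less where a joint would pass 70% of its speed; a pose out of reach is approached as far as the arm can. A call with a number of a shift or a turn outside -1 to 1 is refused whole. A call with a gripper value outside its range is refused whole. The fingers move at their own pace and stop on an object; "squeeze" is the grip in N (left out, the last holds). Time passes only in rows, so rows that repeat a pose let the fingers close. It gives the time, the measured TCP pose, the force and the opening at its end, in the units of the state.
- robot.sense(): the state, without advancing time (a new reading comes with each control period).
- imaging.snapshot(name): name is "scene" or "top"; returns a dict with "pixels" (420x560x3 uint8, red, green, blue), "z_map" (420x560 float32, mm along the optical axis (not along the pixel's ray), 0 where there is no reading), "camera_matrix" (3x3 intrinsics, pixels), "T" (4x4, takes a point from camera to world coordinates). Camera axes: x right, y up, looking along -z (the intrinsics and any distortion apply to the point x, -y, -z); pixel columns grow to the right and rows downward; lengths in mm; the calibration is good to about 2 mm. A picture is of the moment at which its call begins.
- sign_off(): hands the job in, once; it reports no verdict.
The state is a dict: "time_s": time; "joints": joint angles; "qd": joint speeds; "joint_torque": joint torques, N m; "tool_pos": TCP position; "tool_rot": TCP orientation; "contact_force": force on the tool from outside, world axes, zero at the start; "ft_torque": the same for the moment, N m; "gripper_width": finger opening in mm.
Only numpy, scipy, OpenCV 4.12 (cv2) and the standard library are available. Lean on these libraries where they do the work, as an engineer would, in place of code of your own. Each camera call takes 0.05 s, during which the arm holds its last target. There are 200 camera calls.

## Working session

There is one attempt and no reset: what is moved stays moved. The work goes in short steps, Python scripts to look and compute and a tool call to move; the robot and the scene stay as the last step left them, time stands still between calls to the robot, and variables do not carry over. Pictures are saved under pics/ and viewed, about 8 in all and at most 12, crops included, and the job is handed in when it is done.

Besides the shell and the picture viewer there is one more tool, called after "Call:" in YAML: its name, and indented under it one key for each argument. carry_out: Moves the arm, as the interface text tells. Shifts and turns lie within -1 to 1; 1 stands for 0.1 m of shift or 180 degrees of turn. Its arguments: {"type":"object","properties":{"targets":{"type":"string"},"squeeze":{"type":"number"}},"required":["targets"]}

```bash
ls; mkdir -p pics
cat > h.py <<'E'
import numpy as np, cv2
from bench import robot, imaging, sign_off
def snap(n):
    s=imaging.snapshot(n); np.savez(''+n+'.npz',**s); return s
def load(n): return dict(np.load(''+n+'.npz'))
def cloud(s):
    K=s['camera_matrix'];z=s['z_map'];v,u=np.mgrid[:z.shape[0],:z.shape[1]]
    p=np.stack([(u-K[0,2])/K[0,0]*z,-(v-K[1,2])/K[1,1]*z,-z,np.ones_like(z)],-1)
    return (p@s['T'].T)[...,:3]
def save(im,f,k=1): cv2.imwrite('pics/'+f,cv2.resize(im[...,::-1],None,fx=k,fy=k,interpolation=cv2.INTER_CUBIC))
E
python3 - <<'E'
from h import *
for n in('top','scene'):
    s=snap(n); save(s['pixels'],n+'0.png',1.4); print(n,s['camera_matrix'],s['T'].round(3),s.keys())
print(robot.sense())
E
```

```text
pics
top [[491.78711584   0.         272.31567095]
 [  0.         491.78711584 213.06448495]
 [  0.           0.           1.        ]] [[ 1.80000e-02  9.97000e-01 -8.00000e-02  4.21222e+02]
 [-1.00000e+00  1.60000e-02 -2.10000e-02 -2.30900e+01]
 [-1.90000e-02  8.00000e-02  9.97000e-01  1.76002e+03]
 [ 0.00000e+00  0.00000e+00  0.00000e+00  1.00000e+00]] dict_keys(['pixels', 'z_map', 'camera_matrix', 'T'])
scene [[467.36011164   0.         275.73851526]
 [  0.         467.36011164 209.11762186]
 [  0.           0.           1.        ]] [[ 8.240000e-01 -3.160000e-01  4.710000e-01  1.283028e+03]
 [ 5.670000e-01  4.630000e-01 -6.820000e-01 -1.021942e+03]
 [-2.000000e-03  8.280000e-01  5.600000e-01  9.150720e+02]
 [ 0.000000e+00  0.000000e+00  0.000000e+00  1.000000e+00]] dict_keys(['pixels', 'z_map', 'camera_matrix', 'T'])
{'time_s': 0.1, 'joints': array([-1.41210315e+00,  1.59004032e-01,  1.59805049e+00, -2.10626805e-05,
        1.38620431e+00, -2.10087835e-01]), 'qd': array([-0.00096551, -0.00037873, -0.00368309,  0.00080813, -0.00072936,
        0.00045587]), 'joint_torque': array([-1.88091858e-04, -3.86503744e+01, -3.22959423e+01,  7.03348196e-02,
        3.40077281e-02, -5.16580008e-05]), 'tool_pos': array([ 207.16739704, -535.79725221,  213.73521685]), 'tool_rot': array([-3.13995880e+00, -3.27229748e-04,  3.68784623e-01]), 'contact_force': array([-0.52554892, -0.00197888, -0.29905852]), 'ft_torque': array([ 0.03031125, -0.01687382, -0.00096432]), 'gripper_width': 91.77611452732891}
```

View pics/top0.png

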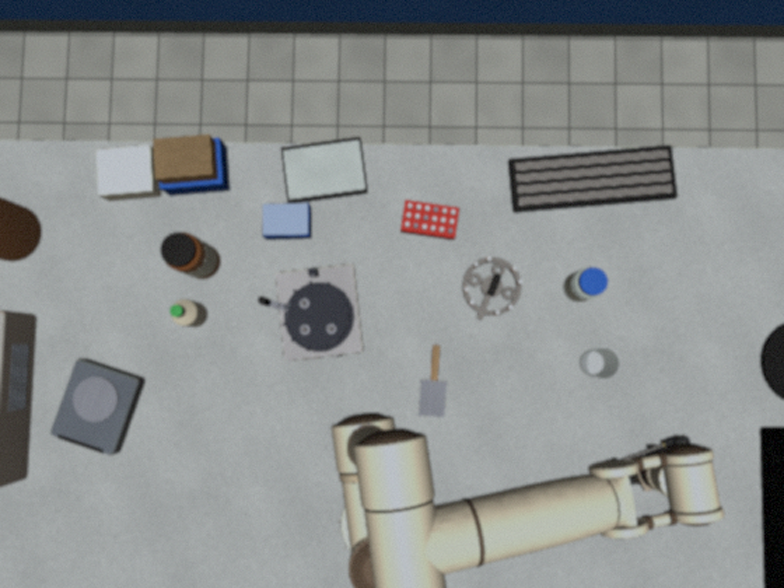

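View pics/scene0.png

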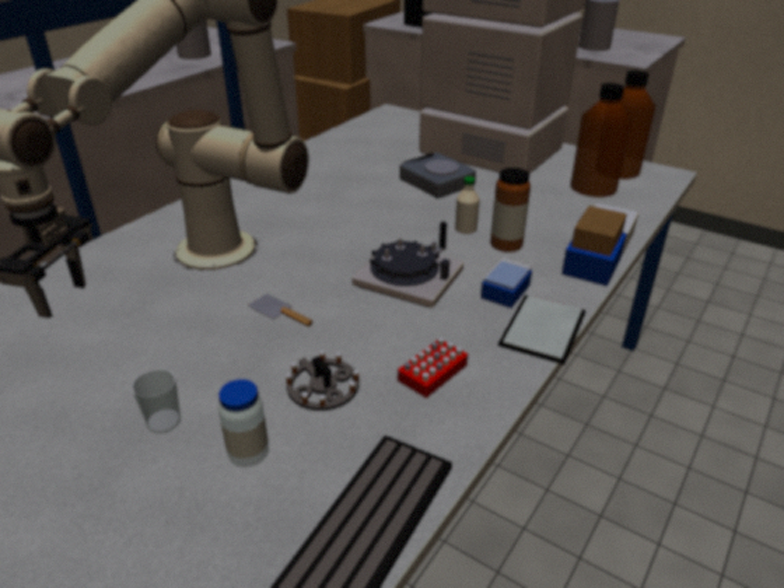

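The top view shows the carousel at about (492,286), with its tab towards (480,317). The indexer is at (319,315), its post at (313,272) and the knob at (264,300). The studs are at (304,303), (304,329) and (331,329), so the middle one is (304,329). Next come enlarged crops.

Run:
```python
from h import *
s=load('top');im=s['pixels']
a=im[178:262,320:390];b=im[180:264,180:264]
a=cv2.resize(a,None,fx=5,fy=7)if 0 else cv2.resize(im[176:236,320:380],(400,400),interpolation=cv2.INTER_CUBIC)
b=cv2.resize(im[184:260,182:262][:76,:76],(400,400),interpolation=cv2.INTER_CUBIC)
save(np.hstack([a,b]),'crop0.png')
c=cloud(s); print(c[205,351],c[225,228],c[240,250],c[300,200])
```

```text
[ 589.87190677 -259.62284537   61.26062408] [512.61412101 163.01739046  79.1422043 ] [463.57632156  89.17323356  36.93952664] [248.95840558 264.35300027   2.52651569]
```

View pics/crop0.png

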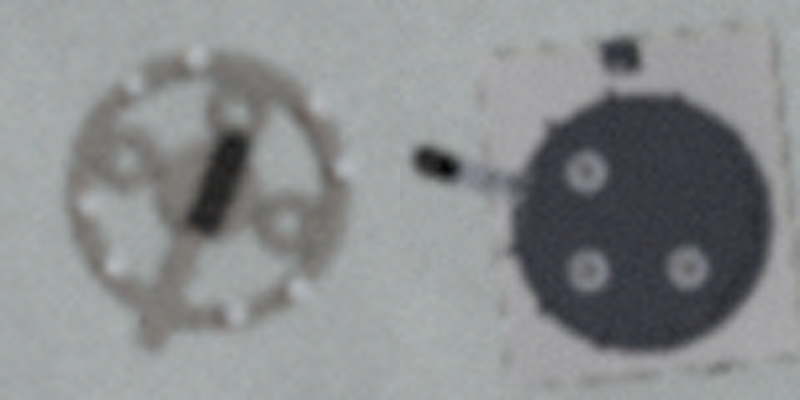

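The crop shows the bar at (219,183) and the eyes at (234,108), (127,157) and (288,218), with the tab tip at (150,340). On the right are the studs at (587,172), (587,270) and (688,268), the knob around (436,162) and the post at (620,53).

```bash
cat >> h.py <<'E'
def ray(s,u,v,z):
    K=s['camera_matrix'];d=s['T'][:3,:3]@np.array([(u-K[0,2])/K[0,0],-(v-K[1,2])/K[1,1],-1]);o=s['T'][:3,3]
    return (o+d*(z-o[2])/d[2])[:2]
E
python3 - <<'E'
from h import *
s=load('top')
L=lambda x,y,z:ray(s,320+(x+.5)/6.6667-.5,176+(y+.5)/6.6667-.5,z)
R=lambda x,y,z:ray(s,182+(x-399.5)/5.2632-.5,184+(y+.5)/5.2632-.5,z)
deg=lambda v:np.degrees(np.arctan2(v[1],v[0]))
e=[L(127,157,12),L(234,108,12),L(288,218,12)]
cc=(e[0]+e[2])/2; tip=L(150,340,12);h=L(219,183,60)
print('car',cc,'rim',L(209,188,12),'handle',h,'tip',tip,np.linalg.norm(tip-cc),deg(tip-cc),deg(cc-e[1]),deg(L(203,233,60)-L(238,132,60)),deg(e[2]-e[0])-90, [np.linalg.norm(x-cc) for x in e])
t=[R(587,172,94),R(587,270,94),R(688,268,94)]
sc=(t[0]+t[2])/2;print('seat',sc,'disc',R(642,223,68),deg(sc-t[1]),deg(t[0]-t[2])-90,[np.linalg.norm(x-sc) for x in t])
p=R(620,45,84);print('post',p,np.linalg.norm(p-sc),deg(p-sc))
for x in ((425,157),(436,162)):
  k=R(*x,115);print('knob',k,np.linalg.norm(k-sc),deg(k-sc)-68)
# base edges: fit rectangle from cloud heights
c=cloud(s);m=(abs(c[...,2]-34)<6)&(abs(c[...,0]-sc[0])<150)&(abs(c[...,1]-sc[1])<150)
r=cv2.minAreaRect(c[m][:,:2].astype(np.float32));print(m.sum(),r)
mk=(abs(c[...,2]-115)<12)&(np.hypot(c[...,0]-sc[0],c[...,1]-sc[1])<180)&(np.hypot(c[...,0]-sc[0],c[...,1]-sc[1])>90);print('knobcloud',c[mk].round(0))
mh=(abs(c[...,2]-60)<8)&(np.hypot(c[...,0]-cc[0],c[...,1]-cc[1])<40);print('handlecloud',mh.sum(),cv2.minAreaRect(c[mh][:,:2].astype(np.float32)),c[mh].mean(0))
E
```

```text
car [ 599.41619897 -265.34163291] rim [ 599.14109498 -266.19427733] handle [ 596.94646466 -264.6857163 ] tip [ 517.34565538 -235.26661605] 87.40755552847712 159.87447639655426 161.96244730785648 161.35115051254192 -200.08145088874457 [np.float64(45.72815408066038), np.float64(45.16868756209513), np.float64(45.72815408066029)]
seat [510.44896507 165.76084887] disc [509.86319482 165.63906092] -44.01420249368073 -42.34951026600102 [np.float64(45.25421672894458), np.float64(45.70969203384896), np.float64(45.25421672894458)]
post [625.16264905 181.14590846] 115.7407851581163 7.6387575110133845
knob [547.37243026 300.5477729 ] 139.75284315952382 6.68025313223545
knob [544.27796091 293.3852243 ] 132.03174679962217 7.15419215454979
1507 ((520.4044189453125, 177.3209228515625), (226.9014892578125, 215.72129821777344), 7.754027843475342)
knobcloud [[551. 300. 124.]
 [552. 298. 117.]
 [552. 295. 115.]
 [549. 305. 115.]
 [548. 301. 119.]
 [549. 299. 113.]
 [549. 295. 114.]
 [549. 291. 116.]
 [546. 310. 109.]
 [545. 305. 114.]
 [545. 301. 118.]
 [545. 298. 117.]
 [545. 294. 120.]
 [546. 293. 110.]
 [546. 290. 104.]
 [541. 307. 121.]
 [542. 305. 113.]
 [542. 302. 115.]
 [542. 298. 116.]
 [542. 294. 118.]
 [542. 292. 113.]
 [543. 290. 104.]
 [538. 304. 120.]
 [538. 301. 119.]
 [539. 298. 115.]
 [539. 295. 115.]
 [539. 291. 116.]
 [535. 301. 115.]
 [536. 298. 113.]
 [536. 296. 107.]]
handlecloud 81 ((596.6537475585938, -266.4811096191406), (18.24138641357422, 53.96674346923828), 69.55010986328125) [ 595.91003183 -265.71762641   59.85420408]
```

Call:
carry_out:
  targets: "0 0 -0.056 0.25 0.17 0 50; 0 0 -0.113 0.5 0.35 0 50; 0 0 -0.17 0.75 0.52 0 50; 0 0 -0.226 1 0.7 0 50"
  squeeze: 40

```text
time_s: 0.6
tool_pos: [307.8, -464.9, 213.2]
tool_rot: [-3.139, 0.0, -0.347]
contact_force: [0.7, 0.6, 0.0]
gripper_width: 54.0
```

Call:
carry_out:
  targets: "0 0 0 0.33 0.23 0 50; 0 0 0 0.67 0.46 0 50; 0 0 0 1 0.7 0 50"

```text
time_s: 0.98
tool_pos: [408.6, -393.8, 212.7]
tool_rot: [-3.139, 0.001, -0.347]
contact_force: [0.5, -0.1, -0.5]
gripper_width: 49.7
```

Call:
carry_out:
  targets: "0 0 0 0.33 0.23 0 50; 0 0 0 0.67 0.46 0 50; 0 0 0 1 0.7 0 50"

```text
time_s: 1.35
tool_pos: [509.4, -322.7, 212.1]
tool_rot: [-3.138, 0.002, -0.347]
contact_force: [0.3, 0.9, -0.4]
gripper_width: 49.9
```

Call:
carry_out:
  targets: "0 0 0 0.3 0.2 -0.2 50; 0 0 0 0.6 0.4 -0.5 50; 0 0 0 0.9 0.6 -0.8 50; 0 0 0 0.9 0.6 -0.8 50"

```text
time_s: 1.85
tool_pos: [598.6, -259.6, 128.0]
tool_rot: [-3.136, 0.009, -0.344]
contact_force: [-0.5, -0.3, 0.2]
gripper_width: 50.1
```

Call:
carry_out:
  targets: "0 0 0 0 -0.055 -0.25 50; 0 0 0 0 -0.055 -0.5 50; 0 0 0 0 -0.055 -0.75 50; 0 0 0 0 -0.055 -0.91 50; 0 0 0 0 -0.055 -0.91 50"

```text
time_s: 2.48
tool_pos: [597.6, -265.2, 36.2]
tool_rot: [-3.136, 0.011, -0.345]
contact_force: [0.1, -0.0, 0.2]
gripper_width: 49.7
```

Run:
```python
from h import *
s=snap('scene'); save(s['pixels'][230:310,180:280],'g1.png',6); print(robot.sense()['tool_pos'],robot.sense()['contact_force'])
```

```text
[ 598.41346594 -265.5875304    37.40545359] [-0.30522765 -0.3195278   0.11230734]
```

View pics/g1.png

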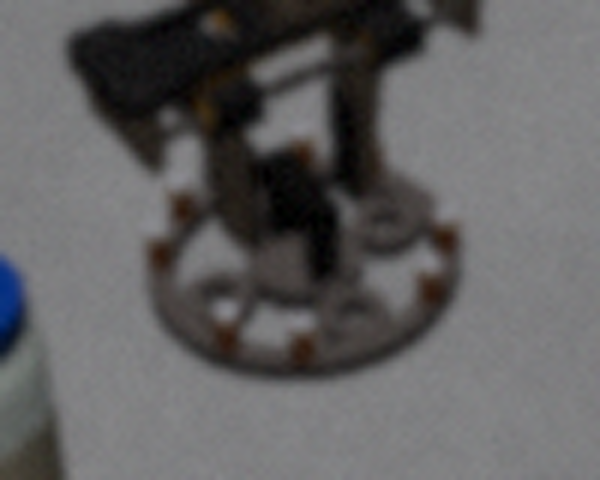

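The fingers at (235,190) and (350,130) stand on both sides of the black bar at (295,200) and clear the vials, so I can close and lift.

Call:
carry_out:
  targets: "0 0 0 0 0 0 15; 0 0 0 0 0 0 10; 0 0 0 0 0 0 10; 0 0 0 0 0 0 10; 0 0 0 0 0 0 10"
  squeeze: 40

```text
time_s: 3.15
tool_pos: [598.8, -265.4, 37.9]
tool_rot: [-3.136, 0.008, -0.345]
contact_force: [0.2, 1.8, 3.1]
gripper_width: 17.6
```

Call:
carry_out:
  targets: "0 0 0 0 0 0.1 10; 0 0 0 0 0 0.3 10; 0 0 0 0 0 0.6 10; 0 0 0 0 0 0.9 10; 0 0 0 0 0 1 10"

```text
time_s: 3.78
tool_pos: [600.1, -266.4, 141.3]
tool_rot: [-3.138, 0.003, -0.345]
contact_force: [-1.1, -0.2, -4.7]
gripper_width: 17.6
```

Call:
carry_out:
  targets: "0 0 0.044 0 0.2 0.1 10; 0 0 0.088 -0.05 0.45 0.2 10; 0 0 0.132 -0.1 0.7 0.3 10; 0 0 0.176 -0.2 1 0.4 10"

```text
time_s: 4.28
tool_pos: [579.4, -165.7, 180.9]
tool_rot: [-3.137, 0.004, 0.212]
contact_force: [0.6, -0.1, -5.5]
gripper_width: 17.9
```

Call:
carry_out:
  targets: "0 0 0.044 -0.05 0.25 0 10; 0 0 0.088 -0.1 0.5 0 10; 0 0 0.132 -0.15 0.75 0 10; 0 0 0.176 -0.2 1 0 10"

```text
time_s: 4.78
tool_pos: [558.5, -64.8, 180.2]
tool_rot: [-3.136, 0.005, 0.77]
contact_force: [0.3, 0.6, -5.4]
gripper_width: 17.7
```

Call:
carry_out:
  targets: "0 0 0.044 -0.05 0.25 0 10; 0 0 0.088 -0.1 0.5 0 10; 0 0 0.132 -0.15 0.75 0 10; 0 0 0.176 -0.2 1 0 10"

```text
time_s: 5.28
tool_pos: [537.6, 36.1, 179.5]
tool_rot: [-3.134, 0.005, 1.327]
contact_force: [0.1, 0.5, -5.3]
gripper_width: 17.6
```

Call:
carry_out:
  targets: "0 0 0.044 -0.05 0.25 0 10; 0 0 0.088 -0.1 0.5 0 10; 0 0 0.132 -0.15 0.75 0 10; 0 0 0.176 -0.2 1 0 10"

```text
time_s: 5.78
tool_pos: [516.8, 136.8, 178.9]
tool_rot: [-3.133, 0.005, 1.885]
contact_force: [0.4, 0.2, -5.2]
gripper_width: 17.7
```

Call:
carry_out:
  targets: "0 0 0.04 -0.02 0.1 0 10; 0 0 0.08 -0.04 0.2 0 10; 0 0 0.12 -0.066 0.29 -0.05 10; 0 0 0.16 -0.066 0.29 -0.1 10; 0 0 0.16 -0.066 0.29 -0.1 10"

```text
time_s: 6.4
tool_pos: [509.2, 165.7, 167.9]
tool_rot: [-3.131, 0.003, 2.386]
contact_force: [0.1, -0.2, -5.2]
gripper_width: 17.7
```

Run:
```python
from h import *
s=snap('top');t=snap('scene'); print({k:v.round(3) for k,v in robot.sense().items() if k in('tool_pos','tool_rot','contact_force')})
a=cv2.resize(s['pixels'][184:260,182:258],(400,400),interpolation=cv2.INTER_CUBIC)
b=cv2.resize(t['pixels'][130:230,240:340],(400,400),interpolation=cv2.INTER_CUBIC)
save(np.hstack([a,b]),'h1.png')
```

```text
{'tool_pos': array([509.934, 165.615, 168.711]), 'tool_rot': array([-3.132,  0.005,  2.385]), 'contact_force': array([ 0.142, -0.59 , -4.842])}
```

View pics/h1.png

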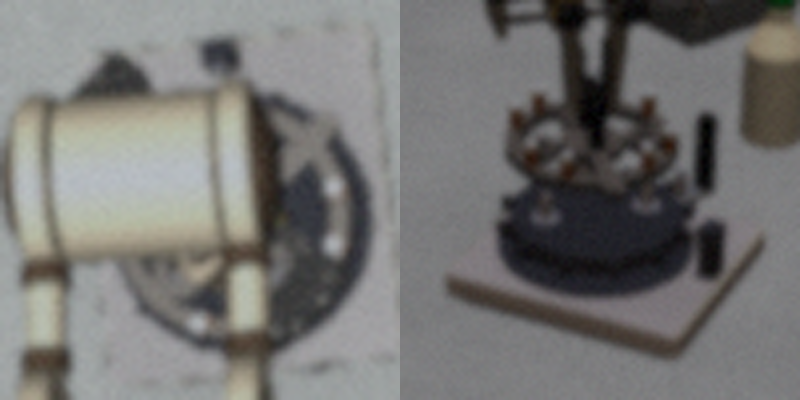

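Left: the arm hides the hub, and the tab tip is near (325,120). Right: the carousel hangs above the disc with its tab at (615,185). I'll project the model for the assumed pose to check it.

```bash
cat >> h.py <<'E'
def proj(s,P):
    K=s['camera_matrix'];T=np.linalg.inv(s['T']);q=np.atleast_2d(P)@T[:3,:3].T+T[:3,3]
    return np.c_[K[0,0]*q[:,0]/-q[:,2]+K[0,2],K[1,1]*-q[:,1]/-q[:,2]+K[1,2]]
E
python3 - <<'E'
from h import *
def pts(c,yaw,z0,loc):
    a=np.radians(yaw);R=np.array([[np.cos(a),-np.sin(a)],[np.sin(a),np.cos(a)]]);loc=np.atleast_2d(loc).astype(float)
    return np.c_[loc[:,:2]@R.T+c,loc[:,2]+z0]
th=np.linspace(0,2*np.pi,90);ring=lambda r,x,y,z:np.c_[r*np.cos(th)+x,r*np.sin(th)+y,0*th+z]
out=[]
for n,(u0,v0,w) in {'top':(195,184,66),'scene':(258,142,60)}.items():
    s=load(n);k=400/w;im=cv2.resize(s['pixels'][v0:v0+w,u0:u0+w],(400,400),interpolation=cv2.INTER_CUBIC).copy()
    im=cv2.convertScaleAbs(im,alpha=1.6)
    def dr(P,col):
        q=((proj(s,P)-[u0,v0]+.5)*k).round().astype(int);cv2.polylines(im,[q.reshape(-1,1,2)],False,col,1)
    c=[510,165.6];z=131
    for r in(ring(75,0,0,12),[(75,8,12),(90,8,12),(90,-8,12),(75,-8,12)],ring(7.5,0,46,12),ring(7.5,-46,0,12),ring(7.5,0,-46,12)): dr(pts(c,-43.2,z,r),(255,255,0))
    for x,y in((0,46),(-46,0),(0,-46)): dr(pts([510.2,165.7],-43.2,68,ring(6,x,y,18)),(0,255,0))
    dr(pts([510.2,165.7],0,68,ring(77,0,0,0)),(0,255,255))
    out.append(im)
save(np.hstack(out),'ov1.png')
E
```

```text
(no output)
```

View pics/ov1.png

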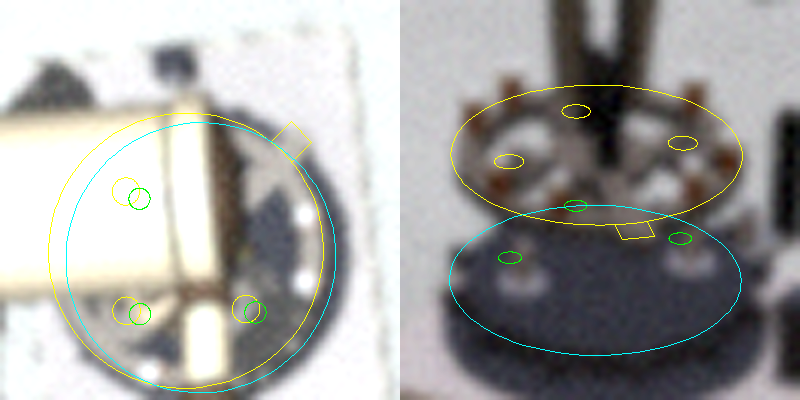

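Run:
```python
from h import *
for n in('top','scene'):
    s=load(n);print(n,s['T'].round(4)[:3],s['camera_matrix'][:2],proj(s,[*ray(s,230,225,68),68]),proj(s,[510.2,165.7,68]))
s=load('top');p=s['pixels'][226].astype(int).sum(1);print(p[195:262])
```

```text
top [[ 1.7500000e-02  9.9660000e-01 -8.0000000e-02  4.2122180e+02]
 [-9.9970000e-01  1.5900000e-02 -2.0700000e-02 -2.3089700e+01]
 [-1.9300000e-02  8.0300000e-02  9.9660000e-01  1.7600202e+03]] [[491.78711584   0.         272.31567095]
 [  0.         491.78711584 213.06448495]] [[230. 225.]] [[227.5594349  225.86690155]]
scene [[ 8.2370000e-01 -3.1610000e-01  4.7070000e-01  1.2830284e+03]
 [ 5.6700000e-01  4.6250000e-01 -6.8160000e-01 -1.0219415e+03]
 [-2.2000000e-03  8.2840000e-01  5.6020000e-01  9.1507200e+02]] [[467.36011164   0.         275.73851526]
 [  0.         467.36011164 209.11762186]] [[230. 225.]] [[286.71069585 183.04837102]]
[532 540 534 524 534 533 535 525 533 533 532 522 525 523 520 524 522 524
 529 523 520 522 517 519 511 514 510 466 392 383 478 505 520 506 468 351
 212 129 115 167 200 188 166 161 172 178 177 168 201 261 339 357 326 243
 170 160 192 290 388 443 460 436 456 465 486 480 489]
```

The projection code is self-consistent; the disc edge seen in the picture is the tooth ring. Next I'll use the bright vial tops and the tab to refine the in-hand offset.

Run:
```python
from h import *
from scipy.optimize import least_squares
s=load('top')
L=lambda x,y,z:ray(s,320+(x+.5)/6.6667-.5,176+(y+.5)/6.6667-.5,z)
im0=cv2.imread('pics/crop0.png')[...,::-1].astype(float)[:, :400]
def cen(im,x,y,r):
    x,y=int(x),int(y);w=im[y-r:y+r+1,x-r:x+r+1].sum(2);w=np.clip(w-np.percentile(w,60),0,None);v,u=np.mgrid[y-r:y+r+1,x-r:x+r+1];return (w*u).sum()/w.sum(),(w*v).sum()/w.sum()
V=np.array([L(*cen(im0,x,y,16),33) for x,y in((198,57),(133,84),(318,104),(346,168),(90,205),(118,265),(236,315),(300,290))])
f=least_squares(lambda p:np.hypot(*(V-p[:2]).T)-p[2],[599,-265,68]);c=f.x[:2]
a=np.degrees(np.arctan2(*(V-c).T[::-1]))
print('vial circle',f.x.round(1),'resid',f.fun.round(1),'ang rel 160.4',np.sort((a-160.4)%360).round(1))
k=6.0606;im1=cv2.resize(s['pixels'][184:250,195:261],(400,400),interpolation=cv2.INTER_CUBIC).astype(float)
W=np.array([[195+(q[0]+.5)/k-.5,184+(q[1]+.5)/k-.5] for q in[cen(im1,x,y,14) for x,y in((304,213),(304,282),(148,372))]])
Z=131+33
Wx=np.array([ray(s,u,v,Z) for u,v in W]);print('vials now',Wx.round(1))
f2=least_squares(lambda p:np.hypot(*(Wx-p).T)-f.x[2],[510,165.6]);c2=f2.x
a2=np.degrees(np.arctan2(*(Wx-c2).T[::-1]));print('centre now',c2.round(1),'resid',f2.fun.round(1),'ang rel -43.2',((a2+43.2)%360).round(1))
```

```text
vial circle [ 600.9 -269.5   69.6] resid [ 0.1  2.2 -1.1 -1.  -1.9 -0.1 -0.6  2.5] ang rel 160.4 [ 26.6  56.5 117.2 149.3 210.6 241.5 301.  328.5]
vials now [[528.5  98.9]
 [493.2  97.9]
 [442.7 181.1]]
centre now [510.5 165.7] resid [-0.4  0.4 -0.2] ang rel -43.2 [328.3 298.9 210.4]
```

Call:
carry_out:
  targets: "0 0 0 0.005 0 -0.1 10; 0 0 0 0.005 0 -0.2 10; 0 0 0 0.005 0 -0.3 10; 0 0 0 0.005 0 -0.34 10; 0 0 0 0.005 0 -0.34 10"

```text
time_s: 7.12
tool_pos: [510.2, 165.6, 134.3]
tool_rot: [-3.132, 0.004, 2.385]
contact_force: [-0.4, 0.4, -5.1]
gripper_width: 18.2
```

Call:
carry_out:
  targets: "0 0 0 0 0 -0.02 10; 0 0 0 0 0 -0.04 10; 0 0 0 0 0 -0.06 10; 0 0 0 0 0 -0.08 10; 0 0 0 0 0 -0.08 10"

```text
time_s: 7.75
tool_pos: [511.2, 166.8, 127.0]
tool_rot: [-3.136, 0.004, 2.385]
contact_force: [1.4, 6.4, 0.4]
gripper_width: 17.9
```

Call:
carry_out:
  targets: "0 0 0 0.005 0.02 0.01 10; 0 0 0 0.005 0.02 0.01 10"

```text
time_s: 8.0
tool_pos: [511.0, 168.3, 127.2]
tool_rot: [-3.133, 0.004, 2.385]
contact_force: [-0.1, 0.9, -5.0]
gripper_width: 17.6
```

Call:
carry_out:
  targets: "0 0 0 0 0 -0.02 10; 0 0 0 0 0 -0.04 10; 0 0 0 0 0 -0.05 10; 0 0 0 0 0 -0.05 10"

```text
time_s: 8.5
tool_pos: [511.4, 169.0, 122.3]
tool_rot: [-3.135, 0.004, 2.385]
contact_force: [1.8, 4.7, -1.5]
gripper_width: 18.0
```

Call:
carry_out:
  targets: "0 0 0 0.007 0.015 0 10; 0 0 0 0.007 0.015 0 10"

```text
time_s: 8.75
tool_pos: [511.7, 170.0, 121.7]
tool_rot: [-3.133, 0.004, 2.385]
contact_force: [1.1, 0.1, -5.5]
gripper_width: 17.6
```

Call:
carry_out:
  targets: "0 0 0 0 0 -0.02 10; 0 0 0 0 0 -0.04 10; 0 0 0 0 0 -0.05 10; 0 0 0 0 0 -0.05 10"

```text
time_s: 9.25
tool_pos: [511.7, 169.9, 116.5]
tool_rot: [-3.133, 0.004, 2.385]
contact_force: [1.2, 1.2, -5.4]
gripper_width: 17.8
```

```bash
python3 -c "
from h import *
s=robot.sense();print(s['tool_pos'],s['contact_force'],s['ft_torque'])"
```

```text
[511.69602852 169.87869047 116.54822739] [ 1.16349356  1.19865434 -5.37983083] [ 0.3028634  -0.43522294  0.07318085]
```

Call:
carry_out:
  targets: "0 0 0 0.003 0.003 -0.02 10; 0 0 0 0.003 0.003 -0.04 10; 0 0 0 0.003 0.003 -0.06 10; 0 0 0 0.003 0.003 -0.08 10; 0 0 0 0.003 0.003 -0.09 10"

```text
time_s: 9.88
tool_pos: [511.8, 170.1, 107.3]
tool_rot: [-3.133, 0.004, 2.385]
contact_force: [1.3, 0.1, -4.5]
gripper_width: 17.5
```

Call:
carry_out:
  targets: "0 0 0 0 0 -0.01 10; 0 0 0 0 0 -0.02 10; 0 0 0 0 0 -0.02 10"

```text
time_s: 10.25
tool_pos: [511.6, 170.1, 105.9]
tool_rot: [-3.132, 0.003, 2.385]
contact_force: [-5.5, -1.1, 3.7]
gripper_width: 17.6
```

Call:
carry_out:
  targets: "0 0 0 0 0 0 22; 0 0 0 0 0 0 30; 0 0 0 0 0 0 40; 0 0 0 0 0 0 40; 0 0 0 0 0 0 40"

```text
time_s: 10.88
tool_pos: [511.7, 170.1, 105.9]
tool_rot: [-3.132, 0.004, 2.385]
contact_force: [-0.4, 0.2, -0.2]
gripper_width: 39.9
```

Call:
carry_out:
  targets: "0 0 0 0 0 0.1 40; 0 0 0 0 0 0.3 40; 0 0 0 0 0 0.6 40; 0 0 0 0 0 0.9 40"

```text
time_s: 11.38
tool_pos: [511.7, 170.1, 197.5]
tool_rot: [-3.133, 0.004, 2.385]
contact_force: [-0.0, 0.4, -0.5]
gripper_width: 40.2
```

Run:
```python
from h import *
s=snap('top');t=snap('scene')
a=cv2.resize(s['pixels'][184:260,182:258],(400,400),interpolation=cv2.INTER_CUBIC)
b=cv2.resize(t['pixels'][140:220,250:330],(400,400),interpolation=cv2.INTER_CUBIC)
save(cv2.convertScaleAbs(np.hstack([a,b]),alpha=1.4),'s1.png')
```

```text
(no output)
```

View pics/s1.png

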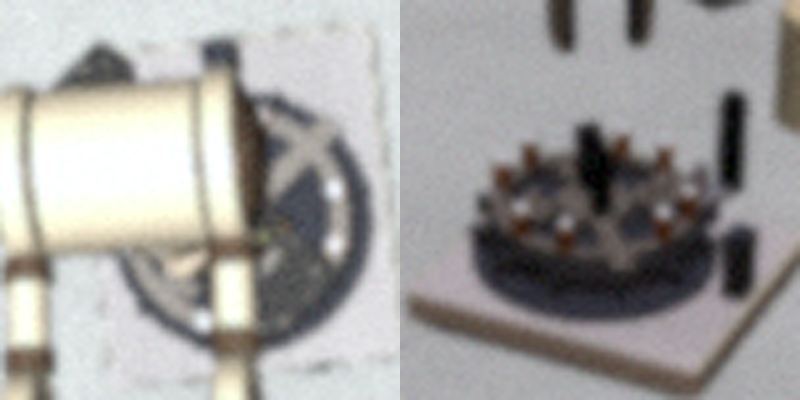

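The carousel lies flat on the disc in the scene view, with the handle at (595,170) and the tab at (615,255). The pads are clear of it. Before going to the knob, I'll check how far the bottles are.

Run:
```python
from h import *
s=load('top');c=cloud(s)
for n,u,v in(('amber',130,178),('wash',131,222)):
    w=c[v-12:v+13,u-14:u+15].reshape(-1,3);w=w[w[:,2]>100];print(n,w[:,2].max(),w.mean(0).round(),w.min(0).round(),w.max(0).round())
```

```text
amber 1760.0201539541943 [648. 465. 210.] [421. -23. 120.] [ 694.  511. 1760.]
wash 1760.0201539541943 [510. 478. 145.] [421. -23. 101.] [ 543.  518. 1760.]
```

Call:
carry_out:
  targets: "0 0 -0.055 0.05 0.2 0 35; 0 0 -0.11 0.1 0.5 0 35; 0 0 -0.165 0.2 0.7 0 35; 0 0 -0.22 0.3 0.85 0 35; 0 0 -0.275 0.34 1 0 35"

```text
time_s: 12.1
tool_pos: [548.3, 270.9, 199.5]
tool_rot: [-3.137, 0.009, 1.516]
contact_force: [-0.3, 0.4, -0.6]
gripper_width: 35.2
```

Call:
carry_out:
  targets: "0 0 -0.032 -0.01 0.15 0 40; 0 0 -0.064 -0.03 0.3 -0.2 40; 0 0 -0.064 -0.03 0.3 -0.5 40; 0 0 -0.064 -0.03 0.3 -0.7 40; 0 0 -0.064 -0.03 0.3 -0.7 40"

```text
time_s: 12.72
tool_pos: [543.7, 300.2, 127.1]
tool_rot: [-3.134, 0.012, 1.315]
contact_force: [-0.3, 0.3, 0.5]
gripper_width: 40.3
```

Run:
```python
from h import *
s=snap('top');t=snap('scene')
a=cv2.resize(s['pixels'][184:260,162:238],(400,400),interpolation=cv2.INTER_CUBIC)
b=cv2.resize(t['pixels'][120:200,270:350],(400,400),interpolation=cv2.INTER_CUBIC)
save(cv2.convertScaleAbs(np.hstack([a,b]),alpha=1.4),'k1.png');print(robot.sense()['tool_pos'])
```

```text
[545.69209626 300.81441785 130.08733163]
```

View pics/k1.png

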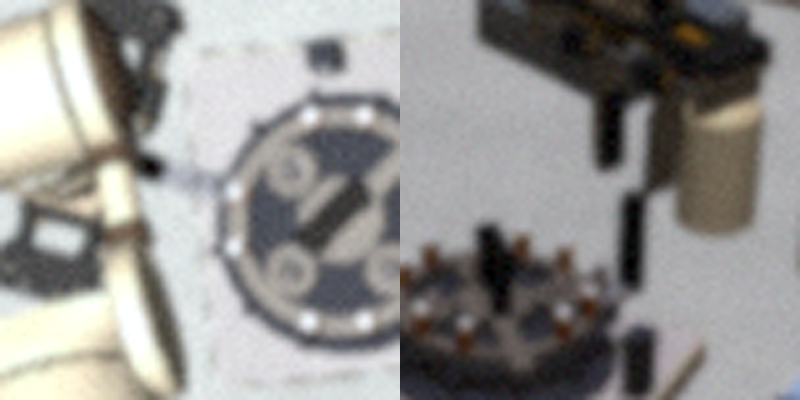

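The knob at (632,235) sits centrally below the finger tips at (610,165) and (657,185). In the top view the studs show through the eyes. I'll descend and make the first stroke.

Call:
carry_out:
  targets: "0 0 0 0 0 -0.15 40; 0 0 0 0 0 -0.3 40; 0 0 0 0 0 -0.42 40; 0 0 0 0 0 -0.42 30; 0 0 0 0 0 -0.42 30"

```text
time_s: 13.45
tool_pos: [545.9, 300.9, 88.3]
tool_rot: [-3.139, 0.009, 1.314]
contact_force: [0.6, 0.6, 0.4]
gripper_width: 29.7
```

Call:
carry_out:
  targets: "0 0 0.053 -0.224 0.036 0 30; 0 0 0.109 -0.46 0.036 0 30; 0 0 0.164 -0.69 -0.005 0 30; 0 0 0.192 -0.804 -0.04 0 30"

```text
time_s: 13.95
tool_pos: [466.6, 297.2, 89.5]
tool_rot: [3.14, 0.009, 1.921]
contact_force: [7.8, 0.4, -3.5]
gripper_width: 30.2
```

Call:
carry_out:
  targets: "0 0 0.039 -0.15 -0.065 0 30; 0 0 0.061 -0.235 -0.11 0 30; 0 0 0.078 -0.295 -0.15 0 30; 0 0 0.078 -0.295 -0.15 0 30"

```text
time_s: 14.45
tool_pos: [440.1, 283.7, 90.8]
tool_rot: [3.131, 0.01, 2.166]
contact_force: [9.6, 4.8, -8.1]
gripper_width: 30.1
```

Call:
carry_out:
  targets: "0 0 0.005 -0.03 -0.02 0 30; 0 0 0.01 -0.055 -0.035 0 30; 0 0 0.01 -0.055 -0.035 0 30"

```text
time_s: 14.82
tool_pos: [440.4, 283.2, 92.1]
tool_rot: [3.114, 0.012, 2.196]
contact_force: [19.6, 13.2, -19.9]
gripper_width: 29.9
```

Call:
carry_out:
  targets: "0 0 -0.049 0.1 0.07 0 30; 0 0 -0.082 0.23 0.13 0 30; 0 0 -0.132 0.43 0.19 -0.01 30; 0 0 -0.182 0.64 0.215 -0.02 30"

```text
time_s: 15.32
tool_pos: [505.9, 305.4, 91.3]
tool_rot: [3.111, 0.012, 1.62]
contact_force: [-0.8, -0.4, -0.1]
gripper_width: 30.0
```

Call:
carry_out:
  targets: "0 0 -0.05 0.21 -0.005 -0.01 30; 0 0 -0.094 0.4 -0.04 -0.02 30; 0 0 -0.094 0.4 -0.04 -0.02 30; 0 0 -0.094 0.4 -0.04 -0.02 30"

```text
time_s: 15.82
tool_pos: [545.4, 301.5, 89.5]
tool_rot: [3.112, 0.012, 1.327]
contact_force: [-0.4, 1.4, 0.0]
gripper_width: 29.6
```

Run:
```python
from h import *
s=snap('top');t=snap('scene')
a=cv2.resize(s['pixels'][184:260,182:258],(400,400),interpolation=cv2.INTER_CUBIC)
b=cv2.resize(t['pixels'][130:210,260:340],(400,400),interpolation=cv2.INTER_CUBIC)
save(cv2.convertScaleAbs(np.hstack([a,b]),alpha=1.4),'k2.png');q=robot.sense();print(q['tool_pos'],q['tool_rot'],q['contact_force'])
```

```text
[545.10438948 301.58442847  89.37449797] [3.11172386 0.01170331 1.32639681] [-0.27539    -0.4884629   0.24281952]
```

View pics/k2.png

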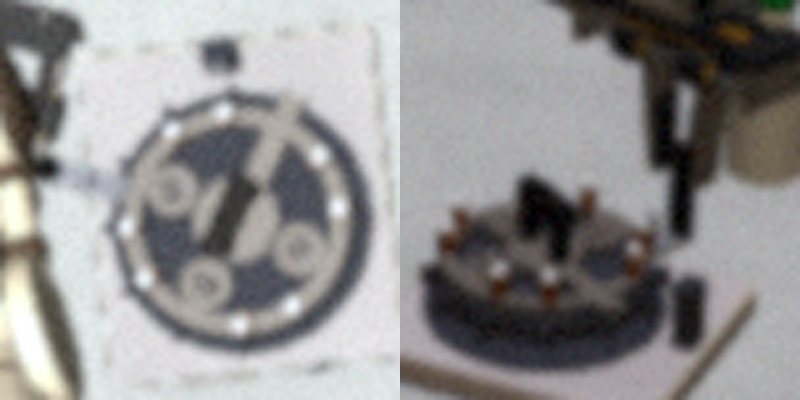

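After one stroke the tab is at (289,105), about 30° short of the post at (220,55), so one tooth is left. The knob stands between the fingers at (682,190). Second stroke next, with a small tilt correction.

Call:
carry_out:
  targets: "0.002 0.009 0 0 0 0 30; 0.002 0.009 0.053 -0.22 0.03 0 30; 0.002 0.009 0.109 -0.455 0.03 0 30; 0.002 0.009 0.164 -0.685 -0.01 0 30; 0.002 0.009 0.192 -0.8 -0.045 0 30"

```text
time_s: 16.55
tool_pos: [465.8, 297.2, 90.1]
tool_rot: [3.136, 0.004, 1.934]
contact_force: [5.3, 0.4, -3.1]
gripper_width: 29.9
```

Call:
carry_out:
  targets: "0 0 0.039 -0.15 -0.065 0 30; 0 0 0.061 -0.235 -0.11 0 30; 0 0 0.078 -0.295 -0.15 0 30; 0 0 0.078 -0.295 -0.15 0 30"

```text
time_s: 17.05
tool_pos: [439.9, 283.9, 90.9]
tool_rot: [3.125, 0.005, 2.179]
contact_force: [12.9, 7.8, -11.5]
gripper_width: 30.2
```

Call:
carry_out:
  targets: "0 0 0.005 -0.03 -0.02 0 30; 0 0 0.008 -0.05 -0.03 0 30; 0 0 0.008 -0.05 -0.03 0 30"

```text
time_s: 17.42
tool_pos: [440.2, 283.6, 91.5]
tool_rot: [3.111, 0.006, 2.204]
contact_force: [20.5, 12.9, -19.5]
gripper_width: 30.3
```

Again at the stop. I'll return to rest, open and lift away.

Call:
carry_out:
  targets: "0 0 -0.049 0.1 0.07 0 30; 0 0 -0.082 0.23 0.13 0 30; 0 0 -0.132 0.43 0.19 -0.01 30; 0 0 -0.182 0.64 0.215 -0.02 30"

```text
time_s: 17.92
tool_pos: [504.9, 305.6, 89.9]
tool_rot: [3.111, 0.006, 1.628]
contact_force: [-0.1, 1.1, 0.3]
gripper_width: 30.1
```

Call:
carry_out:
  targets: "0 0 -0.05 0.21 -0.005 0 30; 0 0 -0.094 0.4 -0.04 0 30; 0 0 -0.094 0.4 -0.04 0 30; 0 0 -0.094 0.4 -0.04 0 40; 0 0 -0.094 0.4 -0.04 0 40"

```text
time_s: 18.55
tool_pos: [544.1, 301.8, 89.8]
tool_rot: [3.111, 0.006, 1.335]
contact_force: [-0.1, -0.4, -0.5]
gripper_width: 39.8
```

Call:
carry_out:
  targets: "0 0 0 0 0 0.1 40; 0 0 0 0 0 0.4 40; 0 0 0 0 0 0.7 40; 0 0 0 0 0 1 40; 0 0 0 0 0 1 40"

```text
time_s: 19.18
tool_pos: [545.7, 302.6, 193.6]
tool_rot: [3.106, 0.002, 1.335]
contact_force: [-0.0, -0.5, -0.3]
gripper_width: 40.1
```

Call:
carry_out:
  targets: "0 0 0 -0.2 0.1 0.1 40; 0 0 0 -0.4 0.2 0.2 40; 0 0 0 -0.7 0.25 0.3 40; 0 0 0 -1 0.3 0.3 40; 0 0 0 -1 0.3 0.3 40"

```text
time_s: 19.8
tool_pos: [443.6, 333.2, 223.1]
tool_rot: [3.107, 0.003, 1.338]
contact_force: [0.8, -0.1, 0.9]
gripper_width: 39.9
```

Run:
```python
from h import *
s=snap('top');t=snap('scene')
a=cv2.resize(s['pixels'][184:260,172:248],(400,400),interpolation=cv2.INTER_CUBIC)
b=cv2.resize(t['pixels'][130:210,260:340],(400,400),interpolation=cv2.INTER_CUBIC)
save(cv2.convertScaleAbs(np.hstack([a,b]),alpha=1.4),'k3.png');q=robot.sense();print(q['tool_pos'],q['tool_rot'],q['contact_force'])
```

```text
[445.6028815  332.63248509 223.16983315] [3.10558659e+00 2.59242828e-03 1.33594804e+00] [ 0.53773729 -0.26369816  0.22700477]
```

View pics/k3.png

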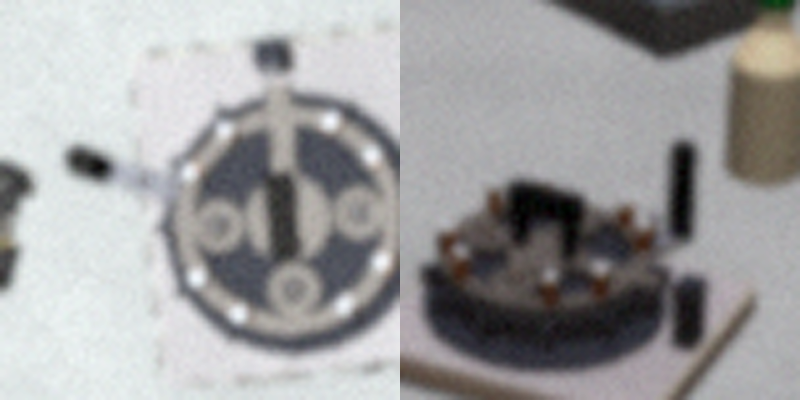

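The tab at (279,95) lies on the line from the centre (288,220) to the post (273,50). The knob is back at its starting pixel (188.3 against 188.4), and the arm is clear of everything. Handing in.

```bash
python3 -c "
from bench import sign_off
print(sign_off())"
```

```text
the job is handed in; nothing more can be done
None
```

I seated the carousel on the three studs, pumped the lever through two full strokes and handed the job in at about 20 s of the 64 s allowed. The system gave no verdict.

- **Seating:** I gripped the carousel by its handle, turned it by 156.6° and lowered it step by step. The first contact was about 4 mm off in y, because my camera measurement disagreed with the arm there. I corrected it from the contact forces and felt it seat at the expected height. I then released it, and it lay flat in the pictures.
- **Indexing:** I pushed each stroke until the position stopped changing and the force rose to about 30 N in all. The first stroke left the tab about 30° short of the post, and the second brought it into line.
- **Last checks:** The final picture shows the tab on the line to the post and the studs showing through the eyes. The lever knob is back at its starting pixel, and the gripper is clear with no contact force. I did not compare the bystanders' positions before and after, but no move showed unexpected contact force.

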